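# Deburr the bore of a clay extruder die

### The arm

A 6-joint arm with a two-finger parallel gripper is mounted at the origin on the work surface. World frame = base frame: x ahead of the robot, y to its left, z up, the work surface at z = 0. Lengths are in mm, angles in rad, forces in N, time in s.
With the tool pointing down it reaches from about 350 to 975 mm from the base axis. Payload 7.1 kg.
Tool frame: the origin (TCP) lies at the centre of the arm's flange, where the gripper is bolted on; the fingertips stand 182 mm ahead of it and the grasp point (between the pads) lies 163 mm ahead of it; z points along the fingers, y is the line along which they close (so a half turn about z gives the same grasp; the last joint's range is limited). The gripper opens to 88 mm and grips with 3 to 60 N. Pads are 20 mm wide; open, the fingers measure 115 mm over their backs; the gripper's body (75 mm by 178 mm) begins 61 mm behind the grasp point.
Start: joints at [-1.34, 0.423, 1.63, -0, 1.089, -0.019], TCP at [154.526, -605.581, 404.675] pointing down, gripper open.
Joint ranges: [-3, 3], [-0.9, 2.11], [0.09, 2.58], [-1.31, 4.45], [0.11, 2.69], [-2.54, 2.54]. Speed limits (rad/s): [2.39, 2.39, 3.01, 3.14, 3.14, 3.14].

### API

Orientations are given as a rotation vector (axis times angle).
In Python, from workcell import readout, get_image, ctrl gives the robot as it stands.
- The arm moves only by the tool step_arm, never from a script. Its argument "targets" is a list that holds one entry, the list of rows, each a list of 7 numbers: the shift along the world's x, y, z as a fraction of full scale, then the turn, a rotation vector about the world's x, y, z as a fraction of full scale, then the opening, from 0 (shut) to 1 (fully open). In form: [[[dx, dy, dz, wx, wy, wz, claw], ...]]. A call has exactly 5 rows; each row shifts and turns the commanded pose from where the row before left it; what a row does not reach is not made up. Full scale, the value 1, is 0.05 m for a shift and 4 degrees for a turn. A row lasts 1/8 s, in which the tool goes at most 62.5 mm and 10.7 degrees, less where a joint would pass 70% of its speed; a pose out of reach is approached as far as the arm can. A call with a number of a shift or a turn outside -1 to 1 is refused whole. A call with a gripper value outside its range is refused whole. The fingers move at their own pace and stop on an object; the grip force is fixed at half the most. Time passes only in rows, so rows that do not move let the fingers close, or fill a call up. It gives the time, the measured TCP pose, the force, the opening and the grip force at its end, in the units of the state.
- readout.get_obs(): the state, without advancing time (a new reading comes with each control period).
- get_image(name): name is "side" or "top"; returns a dict with "pixels" (384x512x3 uint8, red, green, blue), "intrinsics" (3x3 intrinsics, pixels), "extrinsics" (4x4, takes a point from world to camera coordinates). Camera axes: x right, y down, z forward; pixel columns grow to the right and rows downward; lengths in mm; the calibration is good to about 2 mm. A picture is of the moment at which its call begins. There is no depth.
- ctrl.close_job(): hands the job in; it is judged then, once.
The state is a dict: "t": time; "qpos": joint angles; "qvel": joint speeds; "joint_torque": joint torques, N m; "ee_pos": TCP position; "orientation": TCP orientation; "ft_force": force on the tool from outside, world axes, zero at the start; "moment": the same for the moment, N m; "width": finger opening in mm; "grasp_force": force on a finger pad.
Only numpy, scipy, OpenCV 4.12 (cv2) and the standard library are available. Lean on these libraries where they do the work, as an engineer would, in place of code of your own. Each camera call takes 0.05 s, during which the arm holds its last target. There are 200 camera calls.

### The job

Take the sprung deburring tool out of its fork rest and run its conical blade slowly in a full circle round the edge of the hole in the extruder die: start beside the cradle's thumbscrew, go anticlockwise as seen from above and finish back at the thumbscrew, keeping the tool upright and the blade pressed on the edge the whole way with a light, steady downward push of about 4 N (the die is not bedded level or at an exact height, so feel for the edge; stay clear of the end of the spring). Then stand the tool upright in its fork rest again with the collar down on the fork, let go, and leave the bowl, the spare die and the wooden block alone.

Things in the scene. Friction and masses are not known exactly. Their poses are not given: they have to be found in the camera images.
- cradle: Fixed work cradle: pale open wooden box, 140 x 140 mm outside, 9 mm walls 36 mm high, rubber bed inside (top 22 mm above the bench), holding a round aluminium extruder die. Origin on the bench at the box's middle, on the bore's axis (within 1 mm); z up. A dark steel thumbscrew (wing 38 mm wide, 26 mm above the bench, reaching 103 mm from the origin) sticks out on the +x side.
- bore (a point): Nominal centre of the die's bore at its top edge, 46 mm above the bench. The die is 110 mm across, 12 mm thick, bore 50 mm right through; it does not shift under the tool. Bedded by hand, it truly lies up to 4.5 mm higher or lower, and leans 0.06 rad in an unknown direction (the edge rises and falls 1.5 mm more round the circle). No pose given shows this: feel for it.
- tool: Sprung deburring tool, loose, about 0.2 kg, standing upright in its fork rest. Origin: centre of the underside of its steel collar (40 mm across, z 0 to 8 mm); z towards the handle's end. Handle: square wood 24 x 24 mm, faces across the tool's x and y, z 8 to 72 mm. Below, a 10 mm shank with a conical blade, 20 mm across at z -50 to -52 mm, narrowing at 45 degrees to a 4 mm flat tip at z -60 mm.
- tool_grip (a point): Middle of the square handle, 36 mm above the tool's origin: where to grip it, firmly (60 N or more), across two opposite faces.
- blade_tip (a point): Centre of the blade's flat tip, 60 mm below the tool's origin. Shank and blade slide up into the handle on a spring: 1 N to start, then 2 N per mm, hard stop at 6 mm (13 N). With the tool upright and its axis 20 mm from the bore's axis, the cone's flank bears on the edge with the tip 3 mm below the edge; the whole contact force is then about 1.2 to 1.8 times the push along the tool.
- rest: Fork rest, fixed wooden stand: base 110 x 100 x 15 mm, post at its back (+x), level fork plate 12 mm thick, top 85 mm above the bench, x -38 to +47 mm, 86 mm wide, with a slot 26 mm wide from the open front (-x) to x = +17 mm. Origin on the bench below the seat. The shank hangs in the slot with the collar on the fork; the blade passes straight up and down through the slot.
- rest_seat (a point): Point on the fork plate's top, 85 mm above the rest's origin, where the centre of the collar's underside belongs (within 10 mm).
- bowl: Bystander: white ceramic bowl, 90 mm across, 40 mm high, loose. Origin at the centre of its underside.
- spare: Bystander: smaller spare aluminium die lying flat on the bench, 84 mm across, 28 mm bore, 12 mm thick, loose. Origin at the centre of its underside.
- woodblock: Bystander: pale wooden block, 50 x 90 x 30 mm, loose. Origin at the centre of its underside.
- rim0 (a point): Point of the bore's edge beside the thumbscrew (0 degrees anticlockwise from the cradle's +x axis, seen from above), 25 mm from the bore's axis, given at the nominal height of 46 mm, not at the true one.
- rim1 (a point): Point of the bore's edge an eighth of a turn anticlockwise from the thumbscrew (45 degrees anticlockwise from the cradle's +x axis, seen from above), 25 mm from the bore's axis, given at the nominal height of 46 mm, not at the true one.
- rim2 (a point): Point of the bore's edge a quarter turn round (90 degrees anticlockwise from the cradle's +x axis, seen from above), 25 mm from the bore's axis, given at the nominal height of 46 mm, not at the true one.
- rim3 (a point): Point of the bore's edge three eighths round (135 degrees anticlockwise from the cradle's +x axis, seen from above), 25 mm from the bore's axis, given at the nominal height of 46 mm, not at the true one.
- rim4 (a point): Point of the bore's edge half way round, opposite the thumbscrew (180 degrees anticlockwise from the cradle's +x axis, seen from above), 25 mm from the bore's axis, given at the nominal height of 46 mm, not at the true one.
- rim5 (a point): Point of the bore's edge five eighths round (225 degrees anticlockwise from the cradle's +x axis, seen from above), 25 mm from the bore's axis, given at the nominal height of 46 mm, not at the true one.
- rim6 (a point): Point of the bore's edge three quarters round (270 degrees anticlockwise from the cradle's +x axis, seen from above), 25 mm from the bore's axis, given at the nominal height of 46 mm, not at the true one.
- rim7 (a point): Point of the bore's edge seven eighths round (315 degrees anticlockwise from the cradle's +x axis, seen from above), 25 mm from the bore's axis, given at the nominal height of 46 mm, not at the true one.
There are look-alikes about, which are no part of the job. Leave any pink or yellow look-alike of the tool alone.

How it is judged:
By the outcome, as a careful person would: the job done as asked, in the order asked, and still so for the second after the job is handed in, with the robot touching nothing.
It also fails if it takes over 72 s, if anything falls off the work surface, if the arm or the gripper's body presses on something with over 40 N, if the wrist force passes 120 N, or if a joint passes its speed limit or range.

## Working session

There is one attempt and no reset: what is moved stays moved. The work goes in short steps, Python scripts to look and compute and a tool call to move; the robot and the scene stay as the last step left them, time stands still between calls to the robot, and variables do not carry over. Pictures are saved under pics/ and viewed, at most 10 in all, crops included, and the job is handed in when it is done.

Besides the shell and the picture viewer there is one more tool, called after "Request:" as name(argument=value, ...), one argument or row to a line, values as JSON. step_arm: Moves the arm, as the interface text tells. Shift numbers are shares of 0.05 m and turn numbers shares of 4 degrees, none past 1 either way. Its arguments: {"type":"object","properties":{"targets":{"type":"array"}},"required":["targets"]}

```bash
ls; mkdir -p pics; python3 - <<'E'
from workcell import readout,get_image
import cv2,numpy as np
o=readout.get_obs();print(o)
ims=[]
for n in("side","top"):
    d=get_image(n);np.savez(f"{n}.npz",**{k:np.array(v) for k,v in d.items()})
    cv2.imwrite(f"{n}.png",d["pixels"][:,:,::-1]);cv2.imwrite(f"pics/{n}0.png",cv2.resize(d["pixels"][:,:,::-1],(800,600)))
    print(d["intrinsics"],d["extrinsics"])
E
```

```text
pics
{'t': 0.0, 'qpos': array([-1.34000182e+00,  4.23821578e-01,  1.63067553e+00,  1.39835878e-05,
        1.08860065e+00, -1.89910937e-02]), 'qvel': array([-0.00061495, -0.00080929,  0.00078931,  0.00187317,  0.00010779,
        0.00027152]), 'joint_torque': array([-2.65790390e-03, -5.44635057e+01, -2.73667020e+01,  6.40869001e-02,
        2.27375800e-02, -1.06254558e-04]), 'ee_pos': array([ 154.4664702 , -605.32711216,  403.91920276]), 'orientation': array([-3.11563782e+00, -3.91146355e-01,  2.30452285e-04]), 'ft_force': array([ 0.6395149 ,  0.24925493, -0.2688431 ]), 'moment': array([-0.00673354, -0.03227865,  0.0214371 ]), 'grasp_force': 0.0, 'width': 88.00124138276247}
[[420.63282589   0.         254.09869597]
 [  0.         420.63282589 185.95868742]
 [  0.           0.           1.        ]] [[-7.32316201e-01 -6.80825103e-01 -1.37898580e-02  4.50838333e+02]
 [-4.75110785e-01  5.25341240e-01 -7.05893989e-01  3.53934948e+02]
 [ 4.87834729e-01 -5.10385894e-01 -7.08183250e-01  6.38360614e+02]
 [ 0.00000000e+00  0.00000000e+00  0.00000000e+00  1.00000000e+00]]
[[393.07906118   0.         257.69916327]
 [  0.         393.07906118 193.75196669]
 [  0.           0.           1.        ]] [[ 1.22767858e-02 -9.99379063e-01  3.30268029e-02 -1.09571856e+01]
 [-9.96960095e-01 -1.47751931e-02 -7.65000791e-02  6.01051554e+02]
 [ 7.69405547e-02 -3.19872295e-02 -9.96522437e-01  9.78310085e+02]
 [ 0.00000000e+00  0.00000000e+00  0.00000000e+00  1.00000000e+00]]
```

View pics/side0.png

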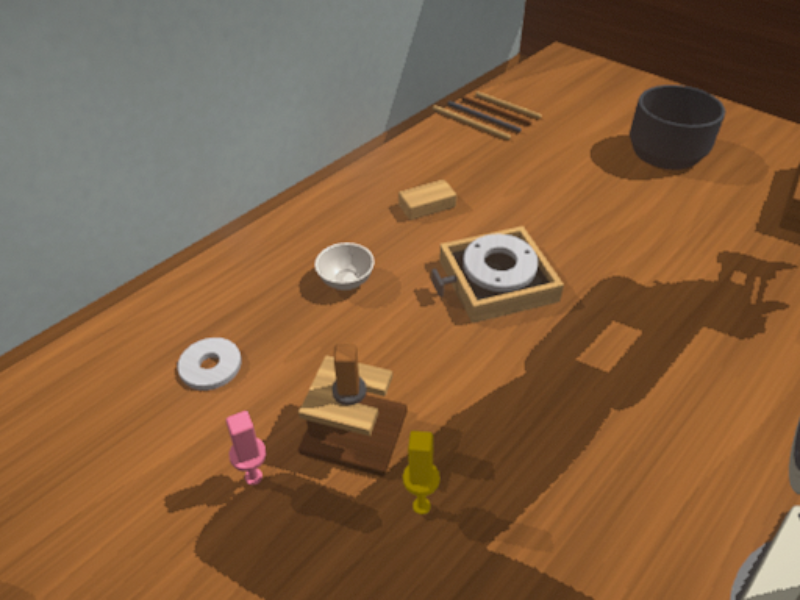

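View pics/top0.png

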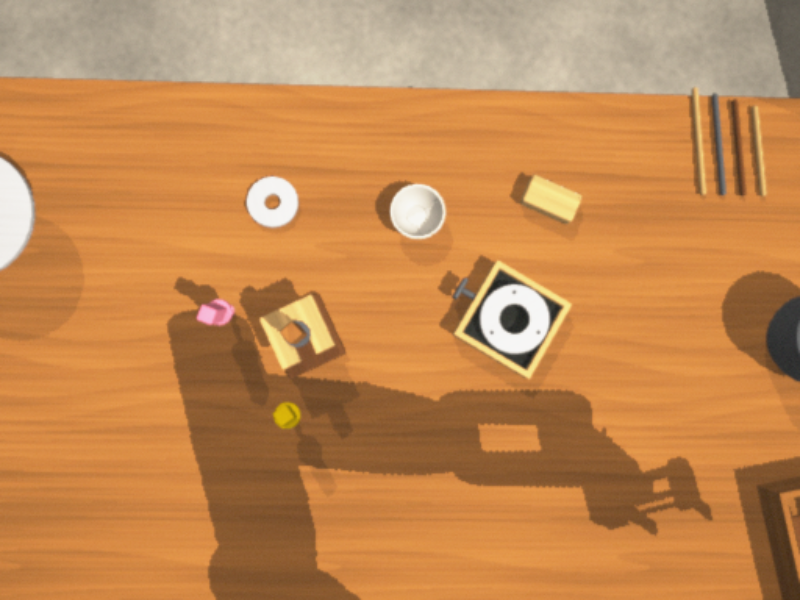

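The side view shows the wooden-handled tool in the fork at (346,375). The look-alikes are the pink one at (243,445) and the yellow one at (421,470). In the top view the tool is at (292,330), the die at (515,320) and the thumbscrew at (463,288), up and to the left. I choose the brown tool in the fork and will check it in a close crop.

```bash
cat > h.py <<'E'
import numpy as np,cv2
def load(n):
    d=np.load(n+".npz");return d["pixels"],d["intrinsics"],d["extrinsics"]
def ray(n,u,v):
    _,K,E=load(n);R,t=E[:3,:3],E[:3,3]
    return -R.T@t, R.T@np.linalg.solve(K,[u,v,1.])
def onplane(n,u,v,z):
    c,d=ray(n,u,v);return c+d*(z-c[2])/d[2]
def proj(n,p):
    _,K,E=load(n);q=K@(E[:3,:3]@np.array(p,float)+E[:3,3]);return q[:2]/q[2]
E
python3 - <<'E'
from h import *
def crop(n,u0,v0):
    im=load(n)[0][:,:,::-1];return cv2.resize(im[v0:v0+75,u0:u0+100],(400,300),interpolation=cv2.INTER_CUBIC)
m=np.vstack([np.hstack([crop("top",145,175),crop("top",275,160)]),np.hstack([crop("side",175,215),crop("side",265,135)])])
cv2.imwrite("pics/m1.png",m)
# die: bright low-saturation mask in top view
im=load("top")[0];hsv=cv2.cvtColor(im,cv2.COLOR_RGB2HSV)
for nm,z,box in(("top",46,(300,175,360,235)),("side",46,(290,145,350,190))):
    hs=cv2.cvtColor(load(nm)[0],cv2.COLOR_RGB2HSV);a,b,c,d=box
    mk=np.zeros(hs.shape[:2],np.uint8);mk[b:d,a:c]=((hs[b:d,a:c,1]<50)&(hs[b:d,a:c,2]>130))*255
    cs,_=cv2.findContours(mk,cv2.RETR_CCOMP,cv2.CHAIN_APPROX_NONE)
    for k in cs:
        if len(k)>25:
            e=cv2.fitEllipse(k);print(nm,len(k),e,onplane(nm,*e[0],z))
E
```

```text
top 125 ((329.0732727050781, 203.77658081054688), (43.84370040893555, 44.159759521484375), 114.60662078857422) [ 576.89885247 -180.89320642   46.        ]
top 54 ((328.9730224609375, 203.59657287597656), (19.376081466674805, 19.804380416870117), 97.61611938476562) [ 577.34583068 -180.64172831   46.        ]
side 115 ((320.3321838378906, 166.2225341796875), (32.92192459106445, 46.86338806152344), 97.78678131103516) [ 572.91230902 -181.10320993   46.        ]
side 52 ((319.9892883300781, 165.51419067382812), (15.471628189086914, 21.676359176635742), 94.73782348632812) [ 574.9658176 -182.5406605   46.       ]
```

View pics/m1.png

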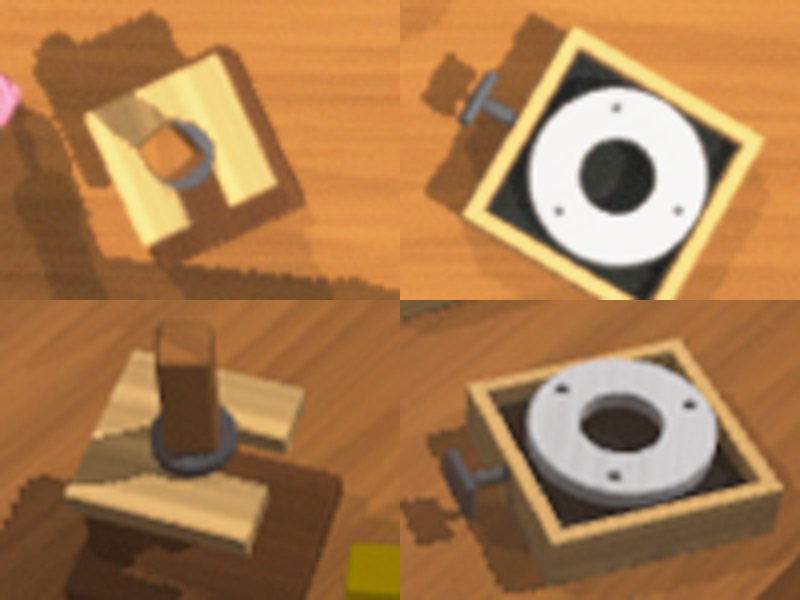

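```bash
python3 - <<'E'
from h import *
def tri(a,b):
    A=np.zeros((3,3));r=np.zeros(3)
    for n,p in(("top",a),("side",b)):
        c,d=ray(n,*p);d/=np.linalg.norm(d);P=np.eye(3)-np.outer(d,d);A+=P;r+=P@c
    return np.linalg.solve(A,r)
print("bore",tri((329.0,203.65),(320.2,165.9)))
C=[onplane("top",u,v,36) for u,v in((318.25,167),(366,195),(291,213.5))]
print("cradle",np.round(C,1),"ctr",(C[1]+C[2])/2)
for a,b in((0,1),(0,2)):
    d=C[b]-C[a];print(np.linalg.norm(d),np.degrees(np.arctan2(d[1],d[0])))
print("screw",onplane("top",275+82/4,160+97/4,26))
F=[onplane("top",145+u/4,175+v/4,85) for u,v in((87,115),(220,53),(277,183),(148,246))]
print("fork",np.round(F,1))
for a,b in((0,1),(1,2),(3,2),(0,3)):
    d=F[b]-F[a];print(np.linalg.norm(d),np.degrees(np.arctan2(d[1],d[0])))
# handle top face: mask
im=load("top")[0];hs=cv2.cvtColor(im,cv2.COLOR_RGB2HSV)
s=np.s_[200:222,176:200]
print(hs[s][...,0]);print(hs[s][...,1]);print(hs[s][...,2])
E
```

```text
bore [ 575.93003672 -182.03522248   44.567675  ]
cradle [[ 670.6 -155.5   36. ]
 [ 601.1 -277.4   36. ]
 [ 551.6  -86.7   36. ]] ctr [ 576.34649113 -182.06421562   36.        ]
140.34161378787616 -119.7161457872496
137.44582438380993 149.96303904366928
screw [626.69500666 -98.99617242  26.        ]
fork [[569.4 214.3  85. ]
 [607.5 136.8  85. ]
 [530.7 101.4  85. ]
 [492.8 176.3  85. ]]
86.33099491768371 -63.8628341276178
84.54716522134896 -155.23012418713918
84.01822100816361 -63.143421685884995
85.57854012513859 -153.66065543480155
[[ 17  18  17  17  17  19  21  23  22  23  22  23  22  23  24  24  25  26
   25  24  23  23  23  23]
 [ 18  17  17  17  17  17  17  18  21  22  23  23  22  23  23  24  25  26
   26  24  23  23  22  23]
 [ 17  17  17  17  17  17  17  17  17  21  22  23  23  22  23  23  25  26
   26  25  24  23  23  23]
 [ 17  18  17  17  17  17  17  18  17  17  21  23  22  21  22  22  24  25
   26  26  24  23  23  23]
 [ 17  17  18  17  18  17  17  17  17  17  18  17  17  17  20  22  23  24
   25  26  25  24  23  23]
 [ 18  17  18  17  17  17  17  17  17  17  17  16  17  
[... 5408 characters left out ...]
43 243 244 239 212 218 227 220 214 215 214 216 217 211 182 159 152
  148 131 120 132 197 242]
 [246 244 243 243 243 218 201 219 222 215 215 214 212 207 179 161 153 151
  132 120 116 129 205 242]
 [246 245 244 243 244 237 199 205 217 214 213 209 193 177 161 156 147 131
  122 115 115 127 194 240]
 [247 246 244 243 244 244 235 195 197 208 207 192 171 158 155 144 125 117
  116 116 114 120 162 236]
 [247 246 245 243 244 244 243 226 186 181 178 164 158 152 145 129 117 118
  117 116 120 130 144 215]
 [247 247 245 244 244 244 244 241 224 185 152 140 133 129 123 121 117 119
  123 118 128 136 134 175]
 [247 247 246 245 244 244 244 244 241 226 203 175 141 123 118 117 121 114
  125 125 130 134 138 150]]
```

```bash
python3 - <<'E'
from h import *
im=load("top")[0];hs=cv2.cvtColor(im,cv2.COLOR_RGB2HSV)
m=np.zeros(hs.shape[:2],np.uint8);m[200:222,176:200]=(hs[200:222,176:200,1]>148)&(hs[200:222,176:200,2]>172)&(hs[200:222,176:200,0]<17)
m=cv2.resize(m*255,None,fx=4,fy=4,interpolation=cv2.INTER_CUBIC);m=(m>127).astype(np.uint8)
cs,_=cv2.findContours(m,0,1);k=max(cs,key=cv2.contourArea);M=cv2.moments(k);c=(M["m10"]/M["m00"]/4-.375,M["m01"]/M["m00"]/4-.375)
print(c,"top face ctr",onplane("top",*c,157))
b=cv2.boxPoints(cv2.minAreaRect(k))/4-.375
P=np.array([onplane("top",*q,157) for q in b]);print(np.round(P,1))
for i in range(4):
    d=P[(i+1)%4]-P[i];print(np.linalg.norm(d),np.degrees(np.arctan2(d[1],d[0])))
# side crop of handle top, collar: predicted projections for seat estimate
x,y=onplane("top",*c,157)[:2]
for z in(157,89):print(z,proj("side",(x,y,z)),"m1 px",(proj("side",(x,y,z))-[175,215])*4+[0,300], (proj("top",(x,y,z))-[145,175])*4)
E
```

```text
(185.80269857433808, 212.60608815827757) top face ctr [547.17063646 158.14104439 157.        ]
[[547.2 175.1 157. ]
 [563.8 159.2 157. ]
 [546.5 141.4 157. ]
 [530.  157.3 157. ]]
22.963682273710422 -43.66666252344736
24.829793053319264 -134.02925196887105
22.943252827324343 136.20475532422296
24.778183846455512 46.01736721796351
157 [218.90110224 225.00413365] m1 px [175.60440896 340.01653459] [163.2107943  150.42435263]
89 [221.64475437 249.04780981] m1 px [186.57901749 436.19123924] [180.43035296 153.73593211]
```

The close crop confirms the choice: the brown handle with its steel collar sits in the fork, at m1 px (165,150) from the top and (186,340) from the side. The measured sizes fit: fork 86x85 mm, box 140x137 mm, thumbscrew 97 mm out.
- The bore is at about (576,-182), with cradle yaw 60°.
- The tool is at about (546,157), with handle yaw 46°.

I'll move over the tool now.

Request:
step_arm(
  targets=[
    [[0.5,0.95,0,0,0,0.5,1],[0.5,0.95,0,0,0,0.5,1],[0.5,0.95,0,0,0,0.5,1],[0.5,0.95,0,0,0,0.5,1],[0.5,0.95,0,0,0,0.5,1]],
  ],
)

```text
t: 0.72
ee_pos: [279.9, -366.4, 404.5]
orientation: [-3.071, -0.663, -0.0]
ft_force: [0.4, -0.5, -0.1]
width: 87.5
grasp_force: 0.0
```

Request:
step_arm(
  targets=[
    [[0.5,0.95,0,0,0,0.5,1],[0.5,0.95,0,0,0,0.5,1],[0.5,0.95,0,0,0,0.5,1],[0.5,0.95,0,0,0,0.5,1],[0.5,0.95,0,0,0,0.5,1]],
  ],
)

```text
t: 1.35
ee_pos: [405.0, -128.9, 404.7]
orientation: [3.001, 0.928, 0.0]
ft_force: [0.6, -0.1, 0.0]
width: 87.8
grasp_force: 0.0
```

Request:
step_arm(
  targets=[
    [[0.5,0.95,0,0,0,0.5,1],[0.5,0.95,0,0,0,0.5,1],[0.5,0.95,0,0,0,0.5,1],[0.5,0.95,0,0,0,0.5,1],[0,0,0,0,0,0,1]],
  ],
)

```text
t: 1.98
ee_pos: [505.6, 62.1, 404.4]
orientation: [-2.927, -1.14, -0.001]
ft_force: [-0.3, 0.1, 0.5]
width: 88.0
grasp_force: 0.0
```

Request:
step_arm(
  targets=[
    [[0.4,0.95,0,0,0,0.45,1],[0.4,0.95,0,0,0,0.45,1],[0,0,-0.6,0,0,0,1],[0,0,-0.6,0,0,0,1],[0,0,0,0,0,0,1]],
  ],
)

```text
t: 2.6
ee_pos: [543.3, 153.4, 342.5]
orientation: [-2.893, -1.224, 0.009]
ft_force: [-0.1, 0.2, 1.2]
width: 87.7
grasp_force: 0.0
```

```bash
python3 - <<'E'
from workcell import get_image
import cv2,numpy as np
for n,a,b in(("side",160,140),("top",130,160)):
    d=get_image(n);np.savez(f"{n}1.npz",**{k:np.array(v) for k,v in d.items()})
    c=d["pixels"][b:b+150,a:a+100,::-1] if n=="side" else d["pixels"][b:b+150,a:a+100,::-1]
    globals()[n]=cv2.resize(c,(400,600),interpolation=cv2.INTER_CUBIC)
cv2.imwrite("pics/m2.png",np.hstack([side,top]))
E
```

```text
(no output)
```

View pics/m2.png

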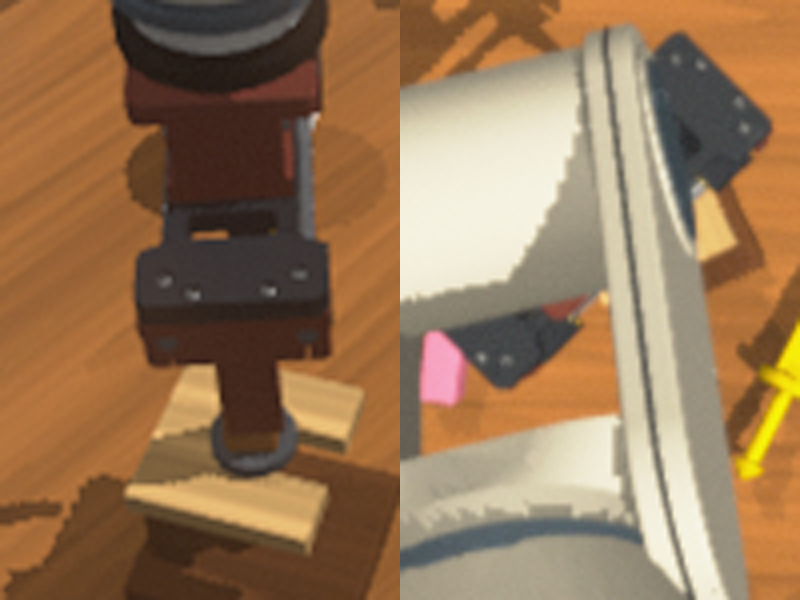

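The gripper is over the brown tool, but the yellow look-alike at (770,390) appears to be lying down. I'll check the full views.

```bash
python3 - <<'E'
import cv2,numpy as np
for n in("side","top"):
    globals()[n]=cv2.resize(np.load(n+"1.npz")["pixels"][:,:,::-1],(400,300),interpolation=cv2.INTER_AREA)
    globals()[n+"0"]=cv2.resize(np.load(n+".npz")["pixels"][:,:,::-1],(400,300),interpolation=cv2.INTER_AREA)
cv2.imwrite("pics/m3.png",np.vstack([np.hstack([side0,side]),np.hstack([top0,top])]))
E
```

```text
(no output)
```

View pics/m3.png

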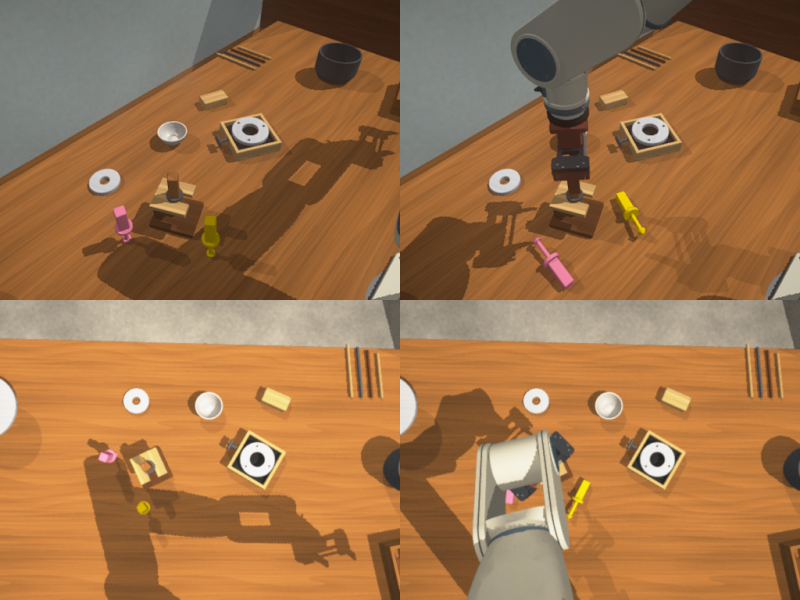

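Both look-alikes stood on 4 mm tips and toppled by themselves. The gripper was never near them and no force was seen. They lie clear of the route, so I carry on: down to the grip height, then close.

Request:
step_arm(
  targets=[
    [[0.04,0.06,-0.5,0,0,0,1],[0,0,-0.5,0,0,0,1],[0,0,-0.15,0,0,0,1],[0,0,0,0,0,0,1],[0,0,0,0,0,0,1]],
  ],
)

```text
t: 3.32
ee_pos: [547.0, 157.4, 288.5]
orientation: [2.893, 1.225, 0.003]
ft_force: [-0.6, -0.1, 0.7]
width: 87.8
grasp_force: 0.0
```

Request:
step_arm(
  targets=[
    [[0,0,-0.09,0,0,0,1],[0,0,0,0,0,0,0],[0,0,0,0,0,0,0],[0,0,0,0,0,0,0],[0,0,0,0,0,0,0]],
  ],
)

```text
t: 3.95
ee_pos: [546.5, 157.5, 282.7]
orientation: [-2.893, -1.225, -0.0]
ft_force: [-1.1, -1.2, -0.5]
width: 51.1
grasp_force: 0.0
```

Request:
step_arm(
  targets=[
    [[0,0,0,0,0,0,0],[0,0,0,0,0,0,0],[0,0,0,0,0,0,0],[0,0,0,0,0,0,0],[0,0,0,0,0,0,0]],
  ],
)

```text
t: 4.58
ee_pos: [546.5, 157.4, 282.7]
orientation: [2.893, 1.225, -0.0]
ft_force: [-0.1, 0.0, -0.9]
width: 24.1
grasp_force: 29.2
```

Request:
step_arm(
  targets=[
    [[0,0,0.2,0,0,0,0],[0,0,0.4,0,0,0,0],[0,0,0.5,0,0,0,0],[0,0,0.5,0,0,0,0],[0,0,0.2,0,0,0,0]],
  ],
)

```text
t: 5.2
ee_pos: [546.8, 157.5, 374.5]
orientation: [2.893, 1.225, 0.004]
ft_force: [1.3, 0.8, -2.4]
width: 24.6
grasp_force: 29.2
```

Request:
step_arm(
  targets=[
    [[0.1,-1,0,0,0,0,0],[0.1,-1,0,0,0,0,0],[0.1,-1,0,0,0,0,0],[0.1,-1,0,0,0,0,0],[0,0,0,0,0,0,0]],
  ],
)

```text
t: 5.82
ee_pos: [566.5, -45.4, 372.3]
orientation: [2.895, 1.219, -0.001]
ft_force: [0.3, 0.1, -3.2]
width: 23.6
grasp_force: 30.0
```

```bash
python3 - <<'E'
from workcell import get_image,readout
import cv2,numpy as np
o=readout.get_obs();print(o["ee_pos"],o["orientation"],o["ft_force"],o["moment"])
for n in("side","top"):
    d=get_image(n);np.savez(f"{n}.npz",**{k:np.array(v) for k,v in d.items()})
from h import *
x,y,z=o["ee_pos"];p=[proj("side",(x,y,z-h)) for h in(163,198,258)];print(np.round(p,1))
u,v=p[1].astype(int);a,b=u-50,v-60
im=load("side")[0][b:b+112,a:a+100,::-1].copy()
c=cv2.resize(im,(500,560),interpolation=cv2.INTER_CUBIC)
cv2.imwrite("pics/m4.png",c);print(a,b)
E
```

```text
[566.47127297 -45.42621368 372.30023522] [ 2.89525792e+00  1.21908252e+00 -9.56841838e-04] [ 0.25914126  0.14567501 -3.17523352] [-0.04716989 -0.0140931  -0.01432248]
[[288.2 139.7]
 [287.4 153.9]
 [286.2 176.3]]
237 93
```

View pics/m4.png

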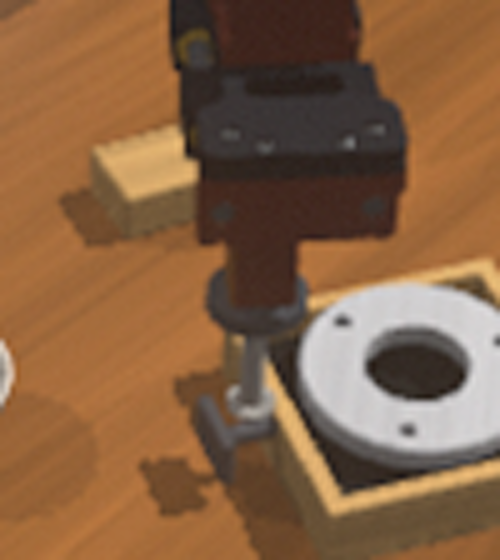

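The tool hangs upright on the gripper axis: collar at (256,302) against a predicted (252,304), tip at (248,418) against (246,416). I'll go over the start point.

Request:
step_arm(
  targets=[
    [[0.13,-0.8,0,0,0,0,0],[0.13,-0.8,0,0,0,0,0],[0.13,-0.8,0,0,0,0,0],[0,0,-0.5,0,0,0,0],[0,0,-0.5,0,0,0,0]],
  ],
)

```text
t: 6.55
ee_pos: [586.2, -161.5, 322.1]
orientation: [-2.892, -1.226, -0.001]
ft_force: [-0.1, -0.2, -2.0]
width: 23.7
grasp_force: 30.0
```

Request:
step_arm(
  targets=[
    [[0,0,-0.06,0,0,0,0],[0,0,0,0,0,0,0],[0,0,0,0,0,0,0],[0,0,0,0,0,0,0],[0,0,0,0,0,0,0]],
  ],
)

```text
t: 7.18
ee_pos: [586.1, -162.6, 320.2]
orientation: [2.892, 1.225, 0.001]
ft_force: [-0.1, 0.1, -2.1]
width: 23.9
grasp_force: 30.0
```

Request:
step_arm(
  targets=[
    [[0,-0.04,-0.08,0,0,0,0],[0,0,-0.06,0,0,0,0],[0,0,-0.06,0,0,0,0],[0,0,0,0,0,0,0],[0,0,0,0,0,0,0]],
  ],
)

```text
t: 7.8
ee_pos: [586.0, -164.6, 309.6]
orientation: [-2.893, -1.225, 0.0]
ft_force: [-0.1, 0.4, -1.9]
width: 24.1
grasp_force: 30.0
```

```bash
python3 - <<'E'
from workcell import get_image,readout
import numpy as np
F=[]
for i in range(6):
    o=readout.get_obs();F.append(np.r_[o["ft_force"],o["moment"]]);get_image("top")
print(np.round(F,2),np.round(np.mean(F,0),2),o["ee_pos"],o["t"])
E
```

```text
[[-0.12  0.39 -1.9  -0.02 -0.03 -0.  ]
 [ 0.61  0.37 -2.37 -0.01 -0.01  0.01]
 [ 1.28 -0.51 -2.58 -0.05 -0.05 -0.02]
 [ 0.16 -0.2  -2.09 -0.06 -0.01 -0.07]
 [-0.59  0.88 -2.22 -0.02 -0.04 -0.08]
 [-0.31  0.02 -2.24  0.02 -0.05  0.02]] [ 0.17  0.16 -2.23 -0.02 -0.03 -0.02] [ 586.07094447 -164.57947438  309.78877115] 8.05
```

Request:
step_arm(
  targets=[
    [[0,0,-0.012,0,0,0,0],[0,0,-0.012,0,0,0,0],[0,0,-0.012,0,0,0,0],[0,0,-0.012,0,0,0,0],[0,0,-0.012,0,0,0,0]],
  ],
)

```text
t: 8.72
ee_pos: [586.0, -164.6, 306.6]
orientation: [-2.893, -1.225, 0.0]
ft_force: [0.3, -0.5, -2.0]
width: 24.0
grasp_force: 30.0
```

Request:
step_arm(
  targets=[
    [[0,0,-0.012,0,0,0,0],[0,0,-0.012,0,0,0,0],[0,0,-0.012,0,0,0,0],[0,0,-0.012,0,0,0,0],[0,0,-0.012,0,0,0,0]],
  ],
)

```text
t: 9.35
ee_pos: [586.0, -164.6, 303.6]
orientation: [2.893, 1.225, 0.0]
ft_force: [0.6, 0.1, -1.9]
width: 24.0
grasp_force: 30.0
```

Request:
step_arm(
  targets=[
    [[0,0,-0.012,0,0,0,0],[0,0,-0.012,0,0,0,0],[0,0,-0.012,0,0,0,0],[0,0,-0.012,0,0,0,0],[0,0,0,0,0,0,0]],
  ],
)

```text
t: 9.98
ee_pos: [586.0, -164.6, 301.2]
orientation: [-2.893, -1.225, 0.0]
ft_force: [0.4, 0.6, -2.4]
width: 23.8
grasp_force: 30.0
```

Request:
step_arm(
  targets=[
    [[0,0,-0.01,0,0,0,0],[0,0,-0.01,0,0,0,0],[0,0,-0.01,0,0,0,0],[0,0,-0.01,0,0,0,0],[0,0,0,0,0,0,0]],
  ],
)

```text
t: 10.6
ee_pos: [586.1, -164.6, 299.4]
orientation: [2.893, 1.225, 0.0]
ft_force: [-0.2, -0.5, 0.3]
width: 23.5
grasp_force: 30.0
```

Request:
step_arm(
  targets=[
    [[0,0,-0.007,0,0,0,0],[0,0,-0.007,0,0,0,0],[0,0,0,0,0,0,0],[0,0,0,0,0,0,0],[0,0,0,0,0,0,0]],
  ],
)

```text
t: 11.22
ee_pos: [586.1, -164.6, 298.6]
orientation: [2.893, 1.225, 0.0]
ft_force: [-0.6, -0.6, 0.6]
width: 23.9
grasp_force: 30.0
```

```bash
python3 - <<'E'
from workcell import get_image,readout
import numpy as np
F=[]
for i in range(4):
    o=readout.get_obs();F.append(np.r_[o["ft_force"],o["moment"]]);get_image("top")
print(np.round(np.mean(F,0),2),o["ee_pos"],o["t"])
c=np.array([576.2,-181.8])
for k in range(50):
    a,b=np.radians(60.1+7.5*np.array([k,k+1]))
    p=c+20*np.array([np.cos(b),np.sin(b)]);s=20*np.array([np.cos(b)-np.cos(a),np.sin(b)-np.sin(a)])/250
    print(7.5*(k+1),np.round(s,4),np.round(p,1))
E
```

```text
[-0.34 -0.77  0.8  -0.22  0.09 -0.02] [ 586.06471288 -164.60626358  298.61777892] 11.375
7.5 [-0.0094  0.0046] [ 583.8 -163.3]
15.0 [-0.0099  0.0033] [ 581.3 -162.5]
22.5 [-0.0103  0.002 ] [ 578.8 -162. ]
30.0 [-0.0104  0.0007] [ 576.2 -161.8]
37.5 [-0.0104 -0.0007] [ 573.6 -162. ]
45.0 [-0.0103 -0.0021] [ 571.  -162.5]
52.5 [-0.0099 -0.0034] [ 568.5 -163.3]
60.0 [-0.0094 -0.0046] [ 566.2 -164.5]
67.5 [-0.0087 -0.0058] [ 564. -166.]
75.0 [-0.0079 -0.0069] [ 562.  -167.7]
82.5 [-0.0069 -0.0079] [ 560.3 -169.7]
90.0 [-0.0058 -0.0087] [ 558.9 -171.8]
97.5 [-0.0046 -0.0094] [ 557.7 -174.2]
105.0 [-0.0033 -0.0099] [ 556.9 -176.7]
112.5 [-0.002  -0.0103] [ 556.4 -179.2]
120.0 [-0.0007 -0.0104] [ 556.2 -181.8]
127.5 [ 0.0007 -0.0104] [ 556.4 -184.4]
135.0 [ 0.0021 -0.0103] [ 556.9 -187. ]
142.5 [ 0.0034 -0.0099] [ 557.7 -189.5]
150.0 [ 0.0046 -0.0094] [ 558.9 -191.8]
157.5 [ 0.0058 -0.0087] [ 560.4 -194. ]
165.0 [ 0.0069 -0.0079] [ 562.1 -196. ]
172.5 [ 0.0079 -0.0069] [ 564.1 -197.7]
180.0 [ 0.0087 -0.0058] [ 566.2 -199.1]
187.5 [ 0.0094 -0.0046] [ 568.6 -200.3]
195.0 [ 0.0099 -0.0033] [ 5
[... 248 characters left out ...]
.5 [0.0087 0.0058] [ 588.4 -197.6]
255.0 [0.0079 0.0069] [ 590.4 -195.9]
262.5 [0.0069 0.0079] [ 592.1 -193.9]
270.0 [0.0058 0.0087] [ 593.5 -191.8]
277.5 [0.0046 0.0094] [ 594.7 -189.4]
285.0 [0.0033 0.0099] [ 595.5 -186.9]
292.5 [0.002  0.0103] [ 596.  -184.4]
300.0 [0.0007 0.0104] [ 596.2 -181.8]
307.5 [-0.0007  0.0104] [ 596.  -179.2]
315.0 [-0.0021  0.0103] [ 595.5 -176.6]
322.5 [-0.0034  0.0099] [ 594.7 -174.1]
330.0 [-0.0046  0.0094] [ 593.5 -171.8]
337.5 [-0.0058  0.0087] [ 592.  -169.6]
345.0 [-0.0069  0.0079] [ 590.3 -167.6]
352.5 [-0.0079  0.0069] [ 588.3 -165.9]
360.0 [-0.0087  0.0058] [ 586.2 -164.5]
367.5 [-0.0094  0.0046] [ 583.8 -163.3]
375.0 [-0.0099  0.0033] [ 581.3 -162.5]
```

Request:
step_arm(
  targets=[
    [[0,0,-0.01,0,0,0,0],[-0.0094,0.0046,0,0,0,0,0],[-0.0094,0.0046,0,0,0,0,0],[-0.0094,0.0046,0,0,0,0,0],[-0.0094,0.0046,0,0,0,0,0]],
  ],
)

```text
t: 12.05
ee_pos: [584.3, -163.8, 298.2]
orientation: [2.892, 1.225, 0.001]
ft_force: [1.2, -3.4, 0.0]
width: 23.9
grasp_force: 30.0
```

Request:
step_arm(
  targets=[
    [[-0.0094,0.0046,0,0,0,0,0],[-0.0099,0.0033,0,0,0,0,0],[-0.0099,0.0033,0,0,0,0,0],[-0.0099,0.0033,0,0,0,0,0],[-0.0099,0.0033,0,0,0,0,0]],
  ],
)

```text
t: 12.68
ee_pos: [581.7, -162.8, 298.1]
orientation: [2.893, 1.225, 0.0]
ft_force: [1.4, -3.7, 0.7]
width: 23.8
grasp_force: 30.0
```

Request:
step_arm(
  targets=[
    [[-0.0099,0.0033,-0.006,0,0,0,0],[-0.0103,0.002,-0.006,0,0,0,0],[-0.0103,0.002,0,0,0,0,0],[-0.0103,0.002,0,0,0,0,0],[-0.0103,0.002,0,0,0,0,0]],
  ],
)

```text
t: 13.3
ee_pos: [579.2, -162.2, 297.6]
orientation: [2.893, 1.225, 0.0]
ft_force: [2.0, -3.4, 0.7]
width: 24.1
grasp_force: 30.0
```

Request:
step_arm(
  targets=[
    [[-0.0103,0.002,0,0,0,0,0],[-0.0104,0.0007,0,0,0,0,0],[-0.0104,0.0007,0,0,0,0,0],[-0.0104,0.0007,0,0,0,0,0],[-0.0104,0.0007,0,0,0,0,0]],
  ],
)

```text
t: 13.92
ee_pos: [576.6, -162.0, 297.5]
orientation: [2.893, 1.225, 0.0]
ft_force: [2.2, -4.0, 0.8]
width: 23.8
grasp_force: 30.0
```

Request:
step_arm(
  targets=[
    [[-0.0104,0.0007,-0.005,0,0,0,0],[-0.0104,-0.0007,-0.005,0,0,0,0],[-0.0104,-0.0007,-0.002,0,0,0,0],[-0.0104,-0.0007,-0.001,0,0,0,0],[-0.0104,-0.0007,-0.001,0,0,0,0]],
  ],
)

```text
t: 14.55
ee_pos: [574.1, -162.1, 296.9]
orientation: [2.893, 1.225, 0.001]
ft_force: [3.2, -3.7, 2.0]
width: 23.9
grasp_force: 30.0
```

Request:
step_arm(
  targets=[
    [[-0.0104,-0.0007,-0.001,0,0,0,0],[-0.0103,-0.0021,-0.001,0,0,0,0],[-0.0103,-0.0021,-0.001,0,0,0,0],[-0.0103,-0.0021,-0.001,0,0,0,0],[-0.0103,-0.0021,-0.001,0,0,0,0]],
  ],
)

```text
t: 15.18
ee_pos: [571.5, -162.5, 296.6]
orientation: [2.893, 1.225, 0.001]
ft_force: [4.1, -3.9, 2.6]
width: 24.4
grasp_force: 30.0
```

Request:
step_arm(
  targets=[
    [[-0.0103,-0.0021,0.002,0,0,0,0],[-0.0099,-0.0034,0.002,0,0,0,0],[-0.0099,-0.0034,0.001,0,0,0,0],[-0.0099,-0.0034,0,0,0,0,0],[-0.0099,-0.0034,0,0,0,0,0]],
  ],
)

```text
t: 15.8
ee_pos: [569.1, -163.3, 296.9]
orientation: [2.893, 1.225, 0.001]
ft_force: [4.8, -2.8, 1.2]
width: 23.7
grasp_force: 30.0
```

Request:
step_arm(
  targets=[
    [[-0.0099,-0.0034,0,0,0,0,0],[-0.0094,-0.0046,0,0,0,0,0],[-0.0094,-0.0046,0,0,0,0,0],[-0.0094,-0.0046,0,0,0,0,0],[-0.0094,-0.0046,0,0,0,0,0]],
  ],
)

```text
t: 16.42
ee_pos: [566.7, -164.2, 296.8]
orientation: [2.893, 1.225, 0.001]
ft_force: [5.7, -3.0, 2.0]
width: 23.8
grasp_force: 30.0
```

Request:
step_arm(
  targets=[
    [[-0.0094,-0.0046,0,0,0,0,0],[-0.0087,-0.0058,0,0,0,0,0],[-0.0087,-0.0058,0,0,0,0,0],[-0.0087,-0.0058,0,0,0,0,0],[-0.0087,-0.0058,0,0,0,0,0]],
  ],
)

```text
t: 17.05
ee_pos: [564.4, -165.7, 296.8]
orientation: [-2.893, -1.225, -0.001]
ft_force: [4.7, -1.1, 1.9]
width: 23.7
grasp_force: 30.0
```

Request:
step_arm(
  targets=[
    [[-0.0087,-0.0058,0,0,0,0,0],[-0.0079,-0.0069,0,0,0,0,0],[-0.0079,-0.0069,0,0,0,0,0],[-0.0079,-0.0069,0,0,0,0,0],[-0.0079,-0.0069,0,0,0,0,0]],
  ],
)

```text
t: 17.68
ee_pos: [562.4, -167.3, 296.9]
orientation: [-2.893, -1.225, -0.001]
ft_force: [5.0, -0.6, 1.7]
width: 23.6
grasp_force: 30.0
```

Request:
step_arm(
  targets=[
    [[-0.0079,-0.0069,0,0,0,0,0],[-0.0069,-0.0079,0,0,0,0,0],[-0.0069,-0.0079,0,0,0,0,0],[-0.0069,-0.0079,0,0,0,0,0],[-0.0069,-0.0079,0,0,0,0,0]],
  ],
)

```text
t: 18.3
ee_pos: [560.6, -169.1, 296.8]
orientation: [-2.893, -1.225, -0.001]
ft_force: [4.2, 0.1, 1.8]
width: 23.8
grasp_force: 30.0
```

Request:
step_arm(
  targets=[
    [[-0.0069,-0.0079,0,0,0,0,0],[-0.0058,-0.0087,0,0,0,0,0],[-0.0058,-0.0087,0,0,0,0,0],[-0.0058,-0.0087,0,0,0,0,0],[-0.0058,-0.0087,0,0,0,0,0]],
  ],
)

```text
t: 18.92
ee_pos: [559.1, -171.1, 296.8]
orientation: [-2.892, -1.224, -0.001]
ft_force: [5.7, 0.4, 2.4]
width: 24.4
grasp_force: 30.0
```

Request:
step_arm(
  targets=[
    [[-0.0058,-0.0087,0.002,0,0,0,0],[-0.0046,-0.0094,0.001,0,0,0,0],[-0.0046,-0.0094,0.001,0,0,0,0],[-0.0046,-0.0094,0,0,0,0,0],[-0.0046,-0.0094,0,0,0,0,0]],
  ],
)

```text
t: 19.55
ee_pos: [557.9, -173.3, 296.9]
orientation: [-2.892, -1.224, -0.001]
ft_force: [4.6, 1.2, 1.7]
width: 23.6
grasp_force: 30.0
```

Request:
step_arm(
  targets=[
    [[-0.0046,-0.0094,0,0,0,0,0],[-0.0033,-0.0099,0.001,0,0,0,0],[-0.0033,-0.0099,0,0,0,0,0],[-0.0033,-0.0099,0.001,0,0,0,0],[-0.0033,-0.0099,0,0,0,0,0]],
  ],
)

```text
t: 20.18
ee_pos: [556.9, -175.7, 297.0]
orientation: [-2.892, -1.224, -0.001]
ft_force: [4.3, 1.8, 1.9]
width: 23.8
grasp_force: 30.0
```

Request:
step_arm(
  targets=[
    [[-0.0033,-0.0099,0.001,0,0,0,0],[-0.002,-0.0103,0,0,0,0,0],[-0.002,-0.0103,0.001,0,0,0,0],[-0.002,-0.0103,0,0,0,0,0],[-0.002,-0.0103,0.001,0,0,0,0]],
  ],
)

```text
t: 20.8
ee_pos: [556.3, -178.1, 297.1]
orientation: [-2.891, -1.224, -0.001]
ft_force: [4.8, 2.7, 1.0]
width: 23.6
grasp_force: 30.0
```

Request:
step_arm(
  targets=[
    [[-0.002,-0.0103,0,0,0,0,0],[-0.0007,-0.0104,0.001,0,0,0,0],[-0.0007,-0.0104,0,0,0,0,0],[-0.0007,-0.0104,0.001,0,0,0,0],[-0.0007,-0.0104,0,0,0,0,0]],
  ],
)

```text
t: 21.42
ee_pos: [555.9, -180.5, 297.1]
orientation: [-2.891, -1.223, -0.0]
ft_force: [4.2, 3.6, 1.7]
width: 23.4
grasp_force: 30.0
```

Request:
step_arm(
  targets=[
    [[-0.0007,-0.0104,0,0,0,0,0],[0.0007,-0.0104,0,0,0,0,0],[0.0007,-0.0104,0.001,0,0,0,0],[0.0007,-0.0104,0,0,0,0,0],[0.0007,-0.0104,0,0,0,0,0]],
  ],
)

```text
t: 22.05
ee_pos: [555.9, -183.0, 297.0]
orientation: [-2.891, -1.223, 0.0]
ft_force: [3.3, 4.1, 2.0]
width: 23.8
grasp_force: 30.0
```

Request:
step_arm(
  targets=[
    [[0.0007,-0.0104,0.001,0,0,0,0],[0.0021,-0.0103,0,0,0,0,0],[0.0021,-0.0103,0.001,0,0,0,0],[0.0021,-0.0103,0,0,0,0,0],[0.0021,-0.0103,0.001,0,0,0,0]],
  ],
)

```text
t: 22.68
ee_pos: [556.2, -185.4, 297.1]
orientation: [-2.89, -1.223, 0.001]
ft_force: [4.0, 4.7, 1.6]
width: 24.1
grasp_force: 30.0
```

Request:
step_arm(
  targets=[
    [[0.0031,-0.0103,0,0,0,0,0],[0.0044,-0.0099,0.001,0,0,0,0],[0.0044,-0.0099,0,0,0,0,0],[0.0044,-0.0099,0.001,0,0,0,0],[0.0034,-0.0099,0.001,0,0,0,0]],
  ],
)

```text
t: 23.3
ee_pos: [557.0, -187.8, 297.1]
orientation: [-2.889, -1.223, 0.002]
ft_force: [3.3, 6.2, 2.4]
width: 23.6
grasp_force: 30.0
```

Request:
step_arm(
  targets=[
    [[0.0034,-0.0099,0.001,0,0,0,0],[0.0046,-0.0094,0.001,0,0,0,0],[0.0046,-0.0094,0.001,0,0,0,0],[0.0046,-0.0094,0.001,0,0,0,0],[0.0046,-0.0094,0.001,0,0,0,0]],
  ],
)

```text
t: 23.92
ee_pos: [557.9, -190.1, 297.2]
orientation: [-2.889, -1.222, 0.003]
ft_force: [2.8, 5.1, 2.0]
width: 24.1
grasp_force: 30.0
```

Request:
step_arm(
  targets=[
    [[0.0046,-0.0094,0.002,0,0,0,0],[0.0058,-0.0087,0.002,0,0,0,0],[0.0058,-0.0087,0.001,0,0,0,0],[0.0058,-0.0087,0.001,0,0,0,0],[0.0058,-0.0087,0.001,0,0,0,0]],
  ],
)

```text
t: 24.55
ee_pos: [559.0, -192.2, 297.3]
orientation: [-2.888, -1.222, 0.004]
ft_force: [2.4, 5.6, 1.4]
width: 24.1
grasp_force: 30.0
```

Request:
step_arm(
  targets=[
    [[0.0058,-0.0087,0.001,0,0,0,0],[0.0069,-0.0079,0.001,0,0,0,0],[0.0069,-0.0079,0.001,0,0,0,0],[0.0069,-0.0079,0.001,0,0,0,0],[0.0069,-0.0079,0.001,0,0,0,0]],
  ],
)

```text
t: 25.18
ee_pos: [560.5, -194.2, 297.5]
orientation: [-2.888, -1.222, 0.005]
ft_force: [1.5, 5.9, 1.8]
width: 24.1
grasp_force: 30.0
```

Request:
step_arm(
  targets=[
    [[0.0069,-0.0079,0.001,0,0,0,0],[0.0079,-0.0069,0.001,0,0,0,0],[0.0079,-0.0069,0.001,0,0,0,0],[0.0079,-0.0069,0.001,0,0,0,0],[0.0079,-0.0069,0.001,0,0,0,0]],
  ],
)

```text
t: 25.8
ee_pos: [563.1, -197.0, 298.2]
orientation: [-2.891, -1.224, 0.003]
ft_force: [0.9, 3.8, 0.8]
width: 23.9
grasp_force: 30.0
```

Request:
step_arm(
  targets=[
    [[0.0079,-0.0069,0.001,0,0,0,0],[0.0087,-0.0058,0.001,0,0,0,0],[0.0087,-0.0058,0.001,0,0,0,0],[0.0087,-0.0058,0.001,0,0,0,0],[0.0087,-0.0058,0.001,0,0,0,0]],
  ],
)

```text
t: 26.42
ee_pos: [565.8, -199.1, 299.0]
orientation: [-2.893, -1.225, 0.0]
ft_force: [-0.9, 2.7, 0.5]
width: 24.0
grasp_force: 30.0
```

Request:
step_arm(
  targets=[
    [[0.0087,-0.0058,-0.004,0,0,0,0],[0.0094,-0.0046,-0.002,0,0,0,0],[0.0094,-0.0046,0,0,0,0,0],[0.0094,-0.0046,0,0,0,0,0],[0.0094,-0.0046,0,0,0,0,0]],
  ],
)

```text
t: 27.05
ee_pos: [568.1, -200.2, 298.7]
orientation: [-2.893, -1.225, 0.0]
ft_force: [-2.2, 2.9, 1.0]
width: 23.9
grasp_force: 30.0
```

Request:
step_arm(
  targets=[
    [[0.0094,-0.0046,-0.004,0,0,0,0],[0.0099,-0.0033,-0.002,0,0,0,0],[0.0099,-0.0033,0,0,0,0,0],[0.0099,-0.0033,0.001,0,0,0,0],[0.0099,-0.0033,0,0,0,0,0]],
  ],
)

```text
t: 27.68
ee_pos: [570.6, -201.0, 298.4]
orientation: [-2.893, -1.225, 0.0]
ft_force: [-1.4, 4.3, 0.7]
width: 24.1
grasp_force: 30.0
```

Request:
step_arm(
  targets=[
    [[0.0099,-0.0033,0,0,0,0,0],[0.0103,-0.002,0.001,0,0,0,0],[0.0103,-0.002,0,0,0,0,0],[0.0103,-0.002,0.001,0,0,0,0],[0.0103,-0.002,0,0,0,0,0]],
  ],
)

```text
t: 28.3
ee_pos: [573.1, -201.7, 298.5]
orientation: [-2.893, -1.225, 0.0]
ft_force: [-2.3, 4.3, 1.6]
width: 24.0
grasp_force: 30.0
```

Request:
step_arm(
  targets=[
    [[0.0103,-0.002,0,0,0,0,0],[0.0104,-0.0007,0,0,0,0,0],[0.0104,-0.0007,0,0,0,0,0],[0.0104,-0.0007,0,0,0,0,0],[0.0104,-0.0007,0,0,0,0,0]],
  ],
)

```text
t: 28.92
ee_pos: [575.7, -201.9, 298.6]
orientation: [-2.893, -1.225, 0.0]
ft_force: [-2.9, 4.2, 1.7]
width: 24.1
grasp_force: 30.0
```

Request:
step_arm(
  targets=[
    [[0.0104,-0.0007,0,0,0,0,0],[0.0104,0.0007,0,0,0,0,0],[0.0104,0.0007,0,0,0,0,0],[0.0104,0.0007,0,0,0,0,0],[0.0104,0.0007,0,0,0,0,0]],
  ],
)

```text
t: 29.55
ee_pos: [578.3, -201.8, 298.6]
orientation: [-2.893, -1.225, 0.0]
ft_force: [-3.6, 2.6, 1.4]
width: 24.0
grasp_force: 30.0
```

Request:
step_arm(
  targets=[
    [[0.0104,0.0007,0,0,0,0,0],[0.0103,0.0021,0,0,0,0,0],[0.0103,0.0021,0,0,0,0,0],[0.0103,0.0021,0,0,0,0,0],[0.0103,0.0021,0,0,0,0,0]],
  ],
)

```text
t: 30.18
ee_pos: [580.9, -201.4, 298.5]
orientation: [-2.893, -1.225, 0.001]
ft_force: [-4.2, 3.8, 1.6]
width: 24.0
grasp_force: 30.0
```

Request:
step_arm(
  targets=[
    [[0.0103,0.0021,0,0,0,0,0],[0.0099,0.0034,0,0,0,0,0],[0.0099,0.0034,0,0,0,0,0],[0.0099,0.0034,0,0,0,0,0],[0.0099,0.0034,0,0,0,0,0]],
  ],
)

```text
t: 30.8
ee_pos: [583.2, -200.6, 298.5]
orientation: [-2.892, -1.225, 0.001]
ft_force: [-4.6, 2.8, 0.6]
width: 23.9
grasp_force: 30.0
```

Request:
step_arm(
  targets=[
    [[0.0099,0.0034,-0.003,0,0,0,0],[0.0094,0.0046,-0.002,0,0,0,0],[0.0094,0.0046,0,0,0,0,0],[0.0094,0.0046,0,0,0,0,0],[0.0094,0.0046,0,0,0,0,0]],
  ],
)

```text
t: 31.42
ee_pos: [585.5, -199.6, 298.2]
orientation: [-2.892, -1.225, 0.002]
ft_force: [-5.7, 2.5, 1.4]
width: 23.7
grasp_force: 30.0
```

Request:
step_arm(
  targets=[
    [[0.0094,0.0046,0,0,0,0,0],[0.0087,0.0058,0,0,0,0,0],[0.0087,0.0058,0,0,0,0,0],[0.0087,0.0058,0,0,0,0,0],[0.0087,0.0058,0,0,0,0,0]],
  ],
)

```text
t: 32.05
ee_pos: [587.6, -198.3, 298.2]
orientation: [-2.892, -1.226, 0.002]
ft_force: [-5.3, 1.6, 2.4]
width: 23.6
grasp_force: 30.0
```

Request:
step_arm(
  targets=[
    [[0.0087,0.0058,0,0,0,0,0],[0.0079,0.0069,0,0,0,0,0],[0.0079,0.0069,0,0,0,0,0],[0.0079,0.0069,0,0,0,0,0],[0.0079,0.0069,0,0,0,0,0]],
  ],
)

```text
t: 32.67
ee_pos: [589.6, -196.7, 298.2]
orientation: [-2.893, -1.226, 0.003]
ft_force: [-6.2, 1.7, 3.4]
width: 24.0
grasp_force: 30.0
```

Request:
step_arm(
  targets=[
    [[0.0079,0.0069,0,0,0,0,0],[0.0069,0.0079,0,0,0,0,0],[0.0069,0.0079,0,0,0,0,0],[0.0069,0.0079,0,0,0,0,0],[0.0069,0.0079,0,0,0,0,0]],
  ],
)

```text
t: 33.3
ee_pos: [591.4, -194.9, 298.2]
orientation: [2.892, 1.226, -0.003]
ft_force: [-5.6, -0.7, 2.7]
width: 24.0
grasp_force: 30.0
```

Request:
step_arm(
  targets=[
    [[0.0069,0.0079,0.005,0,0,0,0],[0.0058,0.0087,0.004,0,0,0,0],[0.0058,0.0087,0.001,0,0,0,0],[0.0058,0.0087,0,0,0,0,0],[0.0058,0.0087,0,0,0,0,0]],
  ],
)

```text
t: 33.92
ee_pos: [593.0, -192.9, 298.7]
orientation: [2.892, 1.226, -0.002]
ft_force: [-5.3, -1.0, 2.4]
width: 23.6
grasp_force: 30.0
```

Request:
step_arm(
  targets=[
    [[0.0058,0.0087,0,0,0,0,0],[0.0046,0.0094,0,0,0,0,0],[0.0046,0.0094,0,0,0,0,0],[0.0046,0.0094,0,0,0,0,0],[0.0046,0.0094,0,0,0,0,0]],
  ],
)

```text
t: 34.55
ee_pos: [594.3, -190.7, 298.9]
orientation: [2.891, 1.226, -0.002]
ft_force: [-4.9, -1.4, 2.5]
width: 24.1
grasp_force: 30.0
```

Request:
step_arm(
  targets=[
    [[0.0046,0.0094,0.004,0,0,0,0],[0.0033,0.0099,0.002,0,0,0,0],[0.0033,0.0099,0.001,0,0,0,0],[0.0033,0.0099,0.001,0,0,0,0],[0.0033,0.0099,0,0,0,0,0]],
  ],
)

```text
t: 35.17
ee_pos: [595.3, -188.4, 299.3]
orientation: [2.891, 1.225, -0.001]
ft_force: [-5.0, -1.3, 1.7]
width: 23.9
grasp_force: 30.0
```

Request:
step_arm(
  targets=[
    [[0.0033,0.0099,0,0,0,0,0],[0.002,0.0103,0,0,0,0,0],[0.002,0.0103,0,0,0,0,0],[0.002,0.0103,0,0,0,0,0],[0.002,0.0103,0,0,0,0,0]],
  ],
)

```text
t: 35.8
ee_pos: [596.1, -185.4, 299.3]
orientation: [2.892, 1.225, 0.0]
ft_force: [-4.5, -2.3, 1.5]
width: 23.8
grasp_force: 30.0
```

Request:
step_arm(
  targets=[
    [[0.002,0.0103,0,0,0,0,0],[0.0007,0.0104,0,0,0,0,0],[0.0007,0.0104,0,0,0,0,0],[0.0007,0.0104,0,0,0,0,0],[0.0007,0.0104,0,0,0,0,0]],
  ],
)

```text
t: 36.42
ee_pos: [596.3, -182.4, 299.3]
orientation: [2.893, 1.225, 0.0]
ft_force: [-3.2, -2.2, 1.2]
width: 24.1
grasp_force: 30.0
```

Request:
step_arm(
  targets=[
    [[0.0007,0.0104,0,0,0,0,0],[-0.0007,0.0104,0,0,0,0,0],[-0.0007,0.0104,0,0,0,0,0],[-0.0007,0.0104,0,0,0,0,0],[-0.0007,0.0104,0,0,0,0,0]],
  ],
)

```text
t: 37.05
ee_pos: [596.1, -179.8, 299.2]
orientation: [2.893, 1.225, 0.0]
ft_force: [-2.7, -2.9, 1.7]
width: 23.7
grasp_force: 30.0
```

Request:
step_arm(
  targets=[
    [[-0.0007,0.0104,-0.002,0,0,0,0],[-0.0021,0.0103,-0.001,0,0,0,0],[-0.0021,0.0103,-0.001,0,0,0,0],[-0.0021,0.0103,0,0,0,0,0],[-0.0021,0.0103,-0.001,0,0,0,0]],
  ],
)

```text
t: 37.67
ee_pos: [595.7, -177.3, 299.0]
orientation: [2.893, 1.225, 0.0]
ft_force: [-2.3, -2.5, 1.1]
width: 24.1
grasp_force: 30.0
```

Request:
step_arm(
  targets=[
    [[-0.0021,0.0103,0,0,0,0,0],[-0.0034,0.0099,-0.001,0,0,0,0],[-0.0034,0.0099,0,0,0,0,0],[-0.0034,0.0099,-0.001,0,0,0,0],[-0.0034,0.0099,0,0,0,0,0]],
  ],
)

```text
t: 38.3
ee_pos: [594.9, -174.7, 298.9]
orientation: [2.893, 1.225, 0.0]
ft_force: [-2.1, -3.1, 1.5]
width: 24.0
grasp_force: 30.0
```

Request:
step_arm(
  targets=[
    [[-0.0034,0.0099,-0.004,0,0,0,0],[-0.0046,0.0094,-0.002,0,0,0,0],[-0.0046,0.0094,-0.001,0,0,0,0],[-0.0046,0.0094,-0.001,0,0,0,0],[-0.0046,0.0094,-0.001,0,0,0,0]],
  ],
)

```text
t: 38.92
ee_pos: [593.8, -172.4, 298.5]
orientation: [2.893, 1.225, 0.0]
ft_force: [-2.1, -4.8, 2.6]
width: 23.9
grasp_force: 30.0
```

Request:
step_arm(
  targets=[
    [[-0.0046,0.0094,-0.001,0,0,0,0],[-0.0058,0.0087,-0.001,0,0,0,0],[-0.0058,0.0087,-0.001,0,0,0,0],[-0.0058,0.0087,-0.001,0,0,0,0],[-0.0058,0.0087,-0.001,0,0,0,0]],
  ],
)

```text
t: 39.55
ee_pos: [592.5, -170.2, 298.3]
orientation: [2.892, 1.225, 0.0]
ft_force: [-2.9, -3.8, 1.1]
width: 24.0
grasp_force: 30.0
```

Request:
step_arm(
  targets=[
    [[-0.0058,0.0087,-0.001,0,0,0,0],[-0.0069,0.0079,-0.001,0,0,0,0],[-0.0069,0.0079,-0.001,0,0,0,0],[-0.0069,0.0079,-0.001,0,0,0,0],[-0.0069,0.0079,0,0,0,0,0]],
  ],
)

```text
t: 40.17
ee_pos: [590.8, -168.1, 298.0]
orientation: [2.893, 1.225, 0.0]
ft_force: [-1.7, -4.6, 2.1]
width: 23.9
grasp_force: 30.0
```

Request:
step_arm(
  targets=[
    [[-0.0069,0.0079,-0.001,0,0,0,0],[-0.0079,0.0069,-0.001,0,0,0,0],[-0.0079,0.0069,-0.001,0,0,0,0],[-0.0079,0.0069,-0.001,0,0,0,0],[-0.0079,0.0069,0,0,0,0,0]],
  ],
)

```text
t: 40.8
ee_pos: [588.8, -166.4, 297.8]
orientation: [2.893, 1.225, 0.0]
ft_force: [0.9, -5.3, 1.6]
width: 23.7
grasp_force: 30.0
```

Request:
step_arm(
  targets=[
    [[-0.0079,0.0069,-0.001,0,0,0,0],[-0.0087,0.0058,0,0,0,0,0],[-0.0087,0.0058,-0.001,0,0,0,0],[-0.0087,0.0058,0,0,0,0,0],[-0.0087,0.0058,-0.001,0,0,0,0]],
  ],
)

```text
t: 41.42
ee_pos: [586.8, -164.9, 297.7]
orientation: [2.892, 1.225, 0.001]
ft_force: [0.8, -5.3, 2.5]
width: 23.6
grasp_force: 30.0
```

Request:
step_arm(
  targets=[
    [[-0.0087,0.0058,0,0,0,0,0],[-0.0094,0.0046,-0.001,0,0,0,0],[-0.0094,0.0046,0,0,0,0,0],[-0.0094,0.0046,0,0,0,0,0],[0,0,0,0,0,0,0]],
  ],
)

```text
t: 42.05
ee_pos: [584.9, -163.8, 297.7]
orientation: [2.893, 1.225, 0.0]
ft_force: [0.4, -4.0, 2.0]
width: 23.6
grasp_force: 30.0
```

The circle is closed, at about 364° with roughly 4 N of push. Now I lift straight up and go back to the rest.

Request:
step_arm(
  targets=[
    [[0,0,0.1,0,0,0,0],[0,0,0.3,0,0,0,0],[0,0,0.5,0,0,0,0],[0,0,0.5,0,0,0,0],[0,0,0.2,0,0,0,0]],
  ],
)

```text
t: 42.68
ee_pos: [584.9, -163.5, 379.5]
orientation: [2.892, 1.225, 0.003]
ft_force: [0.1, -0.5, -2.2]
width: 23.8
grasp_force: 30.0
```

Request:
step_arm(
  targets=[
    [[-0.1,0.8,0,0,0,0,0],[-0.1,0.9,0,0,0,0,0],[-0.1,0.9,0,0,0,0,0],[-0.1,0.9,0,0,0,0,0],[-0.1,0.9,0,0,0,0,0]],
  ],
)

```text
t: 43.3
ee_pos: [559.0, 57.7, 377.3]
orientation: [-2.892, -1.225, 0.002]
ft_force: [0.1, 0.4, -1.7]
width: 24.2
grasp_force: 30.0
```

Request:
step_arm(
  targets=[
    [[-0.1,0.9,0,0,0,0,0],[-0.1,0.8,0,0,0,0,0],[-0.07,0.3,0,0,0,0,0],[0,0,0,0,0,0,0],[0,0,0,0,0,0,0]],
  ],
)

```text
t: 43.92
ee_pos: [546.3, 155.1, 377.4]
orientation: [2.893, 1.224, -0.001]
ft_force: [-0.1, -0.2, -1.4]
width: 23.5
grasp_force: 30.0
```

Request:
step_arm(
  targets=[
    [[0,0.046,0,0,0,0,0],[0,0,0,0,0,0,0],[0,0,-0.3,0,0,0,0],[0,0,-0.3,0,0,0,0],[0,0,0,0,0,0,0]],
  ],
)

```text
t: 44.55
ee_pos: [545.6, 158.2, 345.4]
orientation: [-2.892, -1.225, 0.006]
ft_force: [-0.3, 0.5, -1.6]
width: 24.1
grasp_force: 30.0
```

```bash
python3 - <<'E'
from workcell import get_image
import cv2
d=get_image("side");cv2.imwrite("pics/m5.png",cv2.resize(d["pixels"][170:290,160:280,::-1],(600,600),interpolation=cv2.INTER_CUBIC))
E
```

```text
(no output)
```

View pics/m5.png

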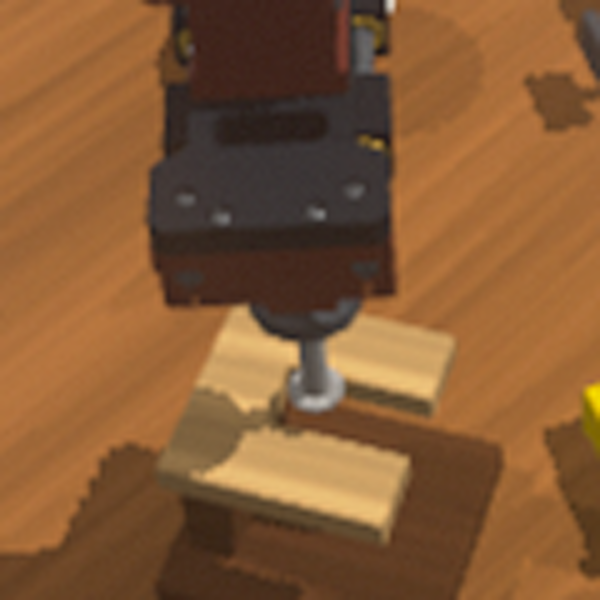

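The tip at (315,395) hangs over the middle of the slot, clear of both tines. I'll lower it.

Request:
step_arm(
  targets=[
    [[0,0,0,0,0,0,0],[0,0,-0.25,0,0,0,0],[0,0,-0.25,0,0,0,0],[0,0,-0.25,0,0,0,0],[0,0,0,0,0,0,0]],
  ],
)

```text
t: 45.22
ee_pos: [545.8, 158.3, 308.6]
orientation: [-2.892, -1.225, 0.004]
ft_force: [0.7, 0.6, -2.1]
width: 23.9
grasp_force: 30.0
```

Request:
step_arm(
  targets=[
    [[0,-0.01,-0.15,0,0,0,0],[0,0,-0.15,0,0,0,0],[0,0,-0.08,0,0,0,0],[0,0,0,0,0,0,0],[0,0,0,0,0,0,0]],
  ],
)

```text
t: 45.85
ee_pos: [546.4, 158.0, 291.3]
orientation: [2.893, 1.225, 0.001]
ft_force: [0.4, 0.2, -1.3]
width: 24.1
grasp_force: 30.0
```

Request:
step_arm(
  targets=[
    [[0,0,-0.08,0,0,0,0],[0,0,-0.04,0,0,0,0],[0,0,-0.02,0,0,0,0],[0,0,0,0,0,0,0],[0,0,0,0,0,0,0]],
  ],
)

```text
t: 46.48
ee_pos: [546.4, 157.9, 284.1]
orientation: [2.893, 1.225, 0.0]
ft_force: [-0.8, 1.2, -1.9]
width: 24.1
grasp_force: 30.0
```

Request:
step_arm(
  targets=[
    [[0,0,-0.01,0,0,0,0],[0,0,-0.01,0,0,0,0],[0,0,-0.01,0,0,0,0],[0,0,0,0,0,0,0],[0,0,0,0,0,0,0]],
  ],
)

```text
t: 47.1
ee_pos: [546.3, 157.9, 282.7]
orientation: [2.893, 1.225, 0.0]
ft_force: [-0.8, -0.8, 0.4]
width: 23.8
grasp_force: 30.0
```

The collar is down on the fork: fz rose from -1.9 to +0.4 at the original grip height. I'll release and withdraw straight up.

Request:
step_arm(
  targets=[
    [[0,0,0,0,0,0,1],[0,0,0,0,0,0,1],[0,0,0,0,0,0,1],[0,0,0,0,0,0,1],[0,0,0,0,0,0,1]],
  ],
)

```text
t: 47.72
ee_pos: [546.3, 157.9, 282.6]
orientation: [2.893, 1.225, 0.0]
ft_force: [-0.2, 0.4, 0.2]
width: 70.2
grasp_force: 0.0
```

Request:
step_arm(
  targets=[
    [[0,0,0,0,0,0,1],[0,0,0,0,0,0,1],[0,0,0.2,0,0,0,1],[0,0,0.4,0,0,0,1],[0,0,0.5,0,0,0,1]],
  ],
)

```text
t: 48.35
ee_pos: [546.2, 157.9, 338.4]
orientation: [-2.893, -1.225, 0.001]
ft_force: [0.2, 1.4, 0.8]
width: 88.1
grasp_force: 0.0
```

Request:
step_arm(
  targets=[
    [[0,0,0.6,0,0,0,1],[0,0,0.6,0,0,0,1],[0,0,0.4,0,0,0,1],[0,0,0,0,0,0,1],[0,0,0,0,0,0,1]],
  ],
)

```text
t: 48.98
ee_pos: [546.0, 157.8, 417.1]
orientation: [-2.893, -1.225, 0.001]
ft_force: [-0.1, -0.3, -0.6]
width: 87.7
grasp_force: 0.0
```

```bash
python3 - <<'E'
from workcell import get_image
import cv2
d=get_image("side");cv2.imwrite("pics/m6.png",cv2.resize(d["pixels"][:,:,::-1],(800,600)))
E
```

```text
(no output)
```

View pics/m6.png

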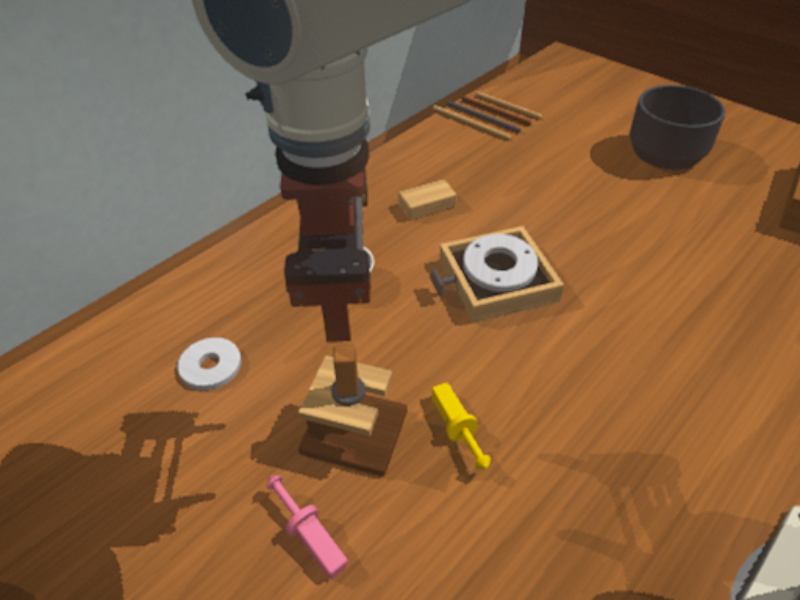

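The tool stands upright in the fork at (346,375), as at the start. The gripper is clear above it, and the spare die at (209,363), the block at (427,199) and what shows of the bowl are where they were. I'll hand the job in.

```bash
python3 -c "
from workcell import ctrl
print(ctrl.close_job())"
```

```text
the job is handed in; nothing more can be done
None
```

The blade went once anticlockwise round the bore's edge, from the thumbscrew back to about 4° past it, with readings mostly 3 to 4.8 N (brief ones of 2.2 and 5.6 N); the tool is back upright in its fork, let go, and the job was handed in at about 49 s, though both look-alikes had toppled early on with no contact force felt.

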